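Offer up the pump cover over its dowel pins and hold it for the gasket

ROBOT

A 7-joint arm with a two-finger parallel gripper is mounted at the origin on a cart in front of the work surface, level with it; the furniture and walls round the work are solid. World frame = base frame: x ahead of the robot, y to its left, z up, the work surface at z = 0. Lengths are in mm, angles in rad, forces in N, time in s.
With the tool pointing down it reaches from about 350 to 900 mm from the base axis. Payload 8.1 kg.
Tool frame: the origin (TCP) lies between the finger pads; the fingertips stand 11 mm ahead of it and the grasp point (between the pads) lies 8 mm behind it; z points along the fingers, y is the line along which they close (so a half turn about z gives the same grasp; the last joint's range is limited). The gripper opens to 92 mm and grips with 3 to 60 N. Pads are 19 mm wide; open, the fingers measure 130 mm over their backs; the gripper's body (75 mm by 190 mm) begins 47 mm behind the grasp point.
Start: joints at [-1.33, 0.434, 0.025, 1.573, -0.012, 1.134, -0.075], TCP at [210.694, 588.429, 237.742] pointing down, gripper open.
Joint ranges: [-2.62, 2.62], [-0.44, 2.09], [-1.27, 1.32], [0.08, 2.57], [-1.32, 4.46], [0.12, 2], [-2.74, 2.74]. Speed limits (rad/s): [2.22, 2.22, 3.01, 3.01, 3.14, 3.14, 3.14].

INTERFACE

Orientations are given as a rotation vector (axis times angle).
In Python, from station import sense, capture, calibration, job_done, cut_out gives the robot as it stands.
- The arm moves only by the tool drive_tool, never from a script. Its argument "motion" is a list of rows, each a list of 6 numbers: the shift along the tool's x, y, z scaled (see below), then the turn, a rotation vector about the tool's x, y, z scaled (see below). In form: [[dx, dy, dz, ax, ay, az], ...]. A call has 1 to 20 rows; each row shifts and turns the commanded pose from where the row before left it, along the tool's axes as they then stand; what a row does not reach is not made up. The controller multiplies each number of a shift by 4 cm and each number of a turn by 6 degrees. A row lasts 1/12 s, in which the tool goes at most 41.7 mm and 7.16 degrees, less where a joint would pass 70% of its speed; a pose out of reach is approached as far as the arm can. A call with a number of a shift or a turn outside -1 to 1 is refused whole. A call with a gripper value outside its range is refused whole. "jaw" is the opening, from -1 (shut) to 1 (fully open), set as the call begins (left out, the last holds). The fingers move at their own pace and stop on an object; "squeeze" is the grip in N (left out, the last holds). Time passes only in rows, so rows that do not move let the fingers close. It gives the time, the measured TCP pose, the force, the opening and the grip force at its end, in the units of the state.
- sense(): the state, without advancing time (a new reading comes with each control period).
- capture(name): name is "scene" or "top"; returns (picture, depth): 384x512x3 uint8, blue, green, red; 384x512 float32, mm along the optical axis (not along the pixel's ray), 0 where there is no reading.
- calibration(name): a dict with "fx", "fy", "cx", "cy" (pixels), "rvec" (rotation vector, rad) and "tvec" (3), from world to camera coordinates, as OpenCV has them. Camera axes: x right, y down, z forward; pixel columns grow to the right and rows downward; lengths in mm; the calibration is good to about 2 mm. A picture is of the moment at which its call begins. calibration takes no time and is no camera call.
- job_done(): hands the job in; it is judged then, once.
Trained networks look in the newest picture that a camera, given by its name, has taken for a name from the list of things; names that differ only in an ending like _2 or _b are one class to them, and where a whole thing is asked for, a point or a joint stands for the part that bears it (a point fixed in the world has none). Each returns a list of dicts, best first, with "conf" (0 to 1); they miss things now and then, are a little off and sometimes report something else, mostly with a low value. They report only what shows in the picture. A call takes as long as a camera call.
- cut_out(camera, target): "region" (384x512 bool, what is visible of it) and "extent" ([left, top, width, height] in pixels, round what is visible of it).
The state is a dict: "t": time; "joint_pos": joint angles; "joint_velocities": joint speeds; "joint_efforts": joint torques, N m; "tcp_pos": TCP position; "eef_rot": TCP orientation; "wrist_force": force on the tool from outside, world axes, zero at the start; "moment": the same for the moment, N m; "finger_gap": opening from 0.0 (shut) to 1.0 (fully open); "finger_force": force on a finger pad.
Only numpy, scipy, OpenCV 4.12 (cv2) and the standard library are available. Lean on these libraries where they do the work, as an engineer would, in place of code of your own. Each camera call takes 0.05 s, during which the arm holds its last target. There are 200 camera calls.

TASK

Pick the pump's black plastic cover up by the hexagon on its top - gently, the moulding is thin, so grip it with no more than 20 N - and carry it clear of the bolts standing upright between it and the open pump casing. Hold it level over the casing with its large dowel hole straight above the large pin and its small one above the small pin, about 10 mm above the tips of the pins, so that I can slide the gasket in between; it must not touch the casing or the pins at any time. Finish like that, still holding the cover in the air, and leave the bolts and everything else standing where they are.

Things in the scene. Friction and masses are not known exactly. Their poses are not given: they have to be found in the camera images.
- cover: the pump's loose cover, one rigid black plastic moulding of about 0.22 kg, lying face down on the bench: a flat lugged plate 10 mm thick, 119 mm long along its x and about 90 mm wide along its y; in the middle of its top a hexagon, and on that a round threaded stub, 29 mm across, up to 44 mm. Beside the hexagon only ribs up to 2 mm stand on the plate. Origin at the centre of its underside, z up
- hexagon (a point): centre of the cover's hexagon, the place to pinch it from above: 36 mm across the flats, from 10 to 32 mm above the cover's underside, this point at 21 mm. A pair of flats face along the cover's y (and -y), the others along directions 60 degrees to either side of that; axes as the cover's
- hole_small (a point): centre, on the underside, of the cover's small dowel hole (9.6 mm), 46 mm from the cover's centre along its -x, in the slimmer end lug; axes as the cover's
- hole_large (a point): centre, on the underside, of the cover's large dowel hole (13.6 mm), 46 mm from the cover's centre along its +x, in the bigger end lug; axes as the cover's. The four other holes are for the bolts
- casing: the open pump casing, grey, fixed, standing on its finned motor with the brass impeller in view on top: a lugged flange of the same outline as the cover, its face 120 mm above the bench; below the flange an outlet port sticks out 62 mm along its +y and the motor's terminal box 55 mm along its -y. Origin at the centre of its underside, z up
- pin_small (a point): tip of the casing's small steel dowel pin (8 mm thick), 46 mm from the casing's centre along its -x, 132 mm above the bench, 12 mm proud of the flange face; axes as the casing's
- pin_large (a point): tip of the casing's large steel dowel pin (12 mm thick), 46 mm from the casing's centre along its +x, 132 mm above the bench; axes as the casing's
- bolt_1: bolt 1 of the four cover bolts grouped between cover and casing, M10x40, yellow zinc, standing upright on its hexagon head with washers round it, 28 mm wide and 47 mm tall; origin at the centre of its underside
- bolt_2: bolt 2 of the four cover bolts grouped between cover and casing, M10x40, yellow zinc, standing upright on its hexagon head with washers round it, 28 mm wide and 47 mm tall; origin at the centre of its underside
- bolt_3: bolt 3 of the four cover bolts grouped between cover and casing, M10x40, yellow zinc, standing upright on its hexagon head with washers round it, 28 mm wide and 47 mm tall; origin at the centre of its underside
- bolt_4: bolt 4 of the four cover bolts grouped between cover and casing, M10x40, yellow zinc, standing upright on its hexagon head with washers round it, 28 mm wide and 47 mm tall; origin at the centre of its underside
- gauge: bystander: small steel bolt length gauge, 28x50x22 mm; origin at the centre of its underside
- counter: bystander: hand tally counter, 55x73x29 mm; origin under its middle
- cutter: bystander: yellow box cutter lying flat, 21x154x17 mm; origin under its middle
- spare_bolt: bystander: a single hex bolt lying on its side, 37x45x17 mm; origin under its middle
- glass: bystander: drinking glass, 77 mm wide, 89 mm tall; origin at the centre of its underside
- bottle: bystander: bottle with a green cap, 77 mm wide, 288 mm tall; origin at the centre of its underside
- pitcher_brown: bystander: brown pitcher, fixed, 94 mm wide at the top and 208 mm tall, close behind the bolts; origin at the centre of its underside

How it is judged:
By the outcome, as a careful person would: the job done as asked, in the order asked, and still so for the second after the job is handed in, while the arm keeps its last pose, push and grip.
It also fails if it takes over 45 s, if anything falls off the work surface, if the arm or the gripper's body presses on something with over 40 N, if the wrist force passes 120 N, or if a joint passes its speed limit or range.

## Working session

There is one attempt and no reset: what is moved stays moved. The work goes in short steps, Python scripts to look and compute and a tool call to move; the robot and the scene stay as the last step left them, time stands still between calls to the robot, and variables do not carry over. Pictures are saved under pics/ and viewed, at most 10 in all, crops included, and the job is handed in when it is done.

Besides the shell and the picture viewer there is one more tool, called as a command line: name --pt "numbers of a row" for each row, then --argument value for the rest. drive_tool: Moves the arm, as the interface text tells. Shifts and turns lie within -1 to 1; 1 stands for 4 cm of shift or 6 degrees of turn. Its arguments: {"type":"object","properties":{"motion":{"type":"array"},"jaw":{"type":"number"},"squeeze":{"type":"number"}},"required":["motion"]}

```bash
mkdir -p pics
cat > h.py <<'E'
import numpy as np, cv2
from station import *
def cloud(cam,depth):
    c=calibration(cam);R=cv2.Rodrigues(np.array(c["rvec"],float))[0];t=np.array(c["tvec"],float).ravel()
    v,u=np.mgrid[:384,:512]
    P=np.stack([(u-c["cx"])/c["fx"]*depth,(v-c["cy"])/c["fy"]*depth,depth],-1)
    return (P-t)@R   # world
E
python3 - <<'E'
from h import *
s=sense();print(s["t"],s["tcp_pos"],s["eef_rot"],s["finger_gap"],s["wrist_force"])
im={}
for cam in("scene","top"):
    p,d=capture(cam);np.save(cam+"_d.npy",d);cv2.imwrite("pics/%s0.png"%cam,p);im[cam]=p
    W=cloud(cam,d);np.save(cam+"_w.npy",W)
    for n in("cover","casing","bolt_1","hexagon","hole_large","hole_small","pin_large","pin_small","pitcher_brown","bottle","glass"):
        for r in cut_out(cam,n)[:5]:
            m=r["region"]&(d>0)
            if m.sum(): print(cam,n,round(r["conf"],2),r["extent"],np.median(W[m],0).round(0),"lo",W[m].min(0).round(0),"hi",W[m].max(0).round(0))
E
```

```text
0.0 [210.53279363 587.9312148  236.93949391] [-5.37465978e-01 -3.09514404e+00  2.50369763e-03] 0.9999453219755128 [-0.3181666   0.37790585 -1.13267269]
scene cover 0.81 [118.7, 185.3, 36.3, 29.3] [401. 202.  11.] lo [353. 163.  -3.] hi [469. 261.  48.]
scene casing 0.74 [175.4, 174.3, 46.4, 59.2] [418.  -5. 101.] lo [378. -50.  -2.] hi [546.  63. 135.]
scene bolt_1 0.51 [167.6, 204.2, 10.6, 13.7] [405.  84.  11.] lo [393.  72.   5.] hi [420. 101.  48.]
scene bolt_1 0.5 [165.5, 191.2, 10.2, 15.9] [441. 123.  13.] lo [431. 115.  -2.] hi [468. 149.  45.]
scene bolt_1 0.48 [176.3, 203.0, 7.7, 9.3] [445.  82.  10.] lo [394.  33.   3.] hi [457.  97.  93.]
scene bolt_1 0.39 [155.7, 207.3, 7.6, 8.6] [401. 127.  13.] lo [395. 121.   7.] hi [412. 140.  33.]
scene hexagon 0.88 [116.4, 187.3, 40.7, 29.8] [400. 202.  11.] lo [353. 163.  -3.] hi [468. 258.  48.]
scene hole_large 0.72 [116.9, 183.3, 39.9, 34.1] [401. 202.  10.] lo [353. 163.  -4.] hi [478. 269.  48.]
scene hole_small 0.91 [117.3, 189.3, 35.1, 26.2] [399. 203.  11.] lo [353. 164.  -3.] hi [467. 261.  48.]
scene pin_large 0.79 [175.8
[... 1342 characters left out ...]
214.6, 33.7, 44.3] [414. 209.  10.] lo [357. 165.  -4.] hi [468. 258.  47.]
top pin_large 0.66 [190.1, 208.1, 45.5, 42.0] [435.  11. 117.] lo [ 383.  -46. -174.] hi [490.  78. 134.]
top pin_large 0.5 [123.3, 133.5, 37.0, 29.1] [656. 212.  87.] lo [625. 185.   1.] hi [695. 257.  94.]
top pin_small 0.31 [290.3, 238.7, 14.8, 15.6] [ 398. -228.   28.] lo [ 331. -366. -795.] hi [ 420. -206.   33.]
top pitcher_brown 0.61 [129.1, 220.1, 32.1, 38.1] [414. 209.  10.] lo [357. 164.  -4.] hi [468. 262.  47.]
top bottle 0.77 [192.8, 97.6, 33.3, 54.5] [698.  21. 178.] lo [676.  -8.   0.] hi [760.  65. 292.]
top glass 0.63 [121.1, 130.1, 44.3, 34.9] [657. 212.  86.] lo [624. 182.  -4.] hi [712. 290.  94.]
```

View pics/scene0.png

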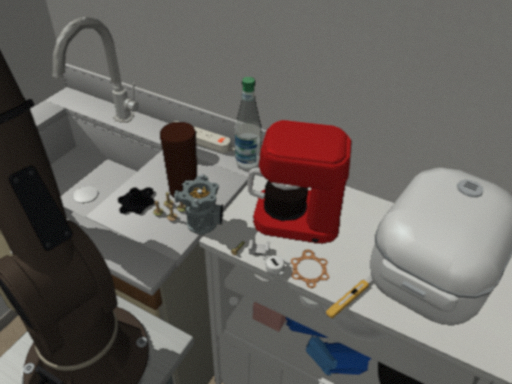

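View pics/top0.png

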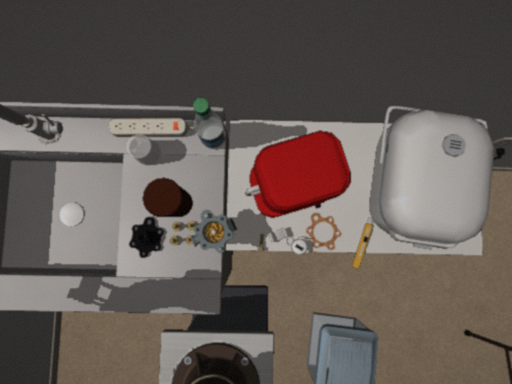

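The overview shows the cover at top px (147,237), the four bolts near (183,233), the casing at (212,232) and the pitcher behind them. Next I'll rectify close-ups to get the yaws.

```bash
cat >> h.py <<'E'
def rect(cam,pic,cx,cy,z,half=80,s=2.4):
    # orthorectify plane z: image up=+x world, left=+y
    c=calibration(cam);n=int(2*half*s)
    r,q=np.mgrid[:n,:n].astype(float)
    X=cx+half-r/s;Y=cy+half-q/s
    pts=np.stack([X,Y,np.full_like(X,z)],-1).reshape(-1,3)
    K=np.array([[c["fx"],0,c["cx"]],[0,c["fy"],c["cy"]],[0,0,1.]])
    uv=cv2.projectPoints(pts,np.array(c["rvec"],float),np.array(c["tvec"],float),K,None)[0].reshape(n,n,2).astype(np.float32)
    return cv2.remap(pic,uv[...,0],uv[...,1],cv2.INTER_CUBIC)
E
python3 - <<'E'
from h import *
P={c:cv2.imread("pics/%s0.png"%c) for c in("top","scene")}
rows=[]
for (cx,cy,z,g) in((413,210,10,3.0),(433,15,120,1.3)):
    a=[]
    for c in("top","scene"):
        o=rect(c,P[c],cx,cy,z,75,1.98);o=np.clip((o/255.)**(1/g if g>2 else 1/1.3)*255,0,255).astype(np.uint8)
        for k in range(-3,4):
            t=int((75+k*20)*1.98)
            cv2.line(o,(t,0),(t,6),(0,255,255));cv2.line(o,(0,t),(6,t),(0,255,255))
        a.append(o)
    rows.append(np.hstack(a))
cv2.imwrite("pics/rect.png",np.vstack(rows))
c=calibration("top");R=cv2.Rodrigues(np.array(c["rvec"]))[0];print("top cam",-R.T@np.array(c["tvec"]))
c=calibration("scene");R=cv2.Rodrigues(np.array(c["rvec"]))[0];print("scene cam",-R.T@np.array(c["tvec"]),c["fx"])
for cam in("top","scene"):
    W=np.load(cam+"_w.npy").reshape(-1,3)
    for n,(x,y),lo,hi in(("hexstub",(413,210),28,60),("plate",(413,210),5,14),("flange",(433,15),112,126),("pins",(433,15),127,145)):
        m=(np.hypot(W[:,0]-x,W[:,1]-y)<75)&(W[:,2]>lo)&(W[:,2]<hi);p=W[m]
        if len(p)<3: continue
        r=cv2.minAreaRect(p[:,:2].astype(np.float32))
        print(cam,n,len(p),p.mean(0).round(1),[np.round(k,1) for k in r])
        if n in("pins","hexstub"):print(p.round(0).astype(int).tolist()[:30])
E
```

```text
top cam [ 445.59278066  -84.53167858 1071.35585075]
scene cam [-278.9671777  -528.09518751  934.98625501] 482.86752963833203
top hexstub 144 [412.8 211.1  35.5] [array([412.9, 212.4]), array([36. , 36.8]), np.float64(86.7)]
[[431, 213, 33], [431, 211, 31], [431, 207, 33], [428, 221, 33], [428, 218, 34], [428, 216, 33], [428, 214, 30], [428, 210, 34], [428, 209, 28], [428, 206, 30], [425, 227, 33], [425, 225, 30], [425, 220, 38], [425, 216, 41], [425, 212, 44], [425, 211, 41], [426, 208, 39], [425, 207, 34], [425, 206, 28], [426, 202, 33], [422, 227, 32], [423, 221, 43], [423, 217, 47], [423, 216, 42], [422, 216, 33], [423, 210, 44], [423, 208, 41], [423, 205, 40], [423, 203, 37], [423, 202, 32]]
top plate 660 [414.2 208.9   9.6] [array([416.9, 199.9]), array([119.2, 119.4]), np.float64(46.5)]
top flange 684 [436.3   9.6 119.2] [array([434.4,   8.3]), array([ 99.2, 101.8]), np.float64(66.7)]
top pins 24 [448.8  14.8 131.6] [array([435.8,   9.3]), array([99.4,  8.9]), np.float64(24.4)]
[[481, 29, 133], [482, 26, 132], [479, 32, 131], [479, 29, 131], [479, 27, 128], [479, 24, 131], [476
[... 916 characters left out ...]
409.3, 196.4]), array([106.9, 120.3]), np.float64(50.5)]
scene flange 646 [429.6   5.9 119. ] [array([431.5,   6.9]), array([ 99.4, 101.9]), np.float64(65.1)]
scene pins 27 [441.5  11.7 130.9] [array([432. ,   6.3]), array([100.3,  10.3]), np.float64(26.4)]
[[471, 28, 136], [473, 27, 135], [478, 27, 132], [471, 31, 132], [470, 27, 134], [475, 28, 129], [475, 25, 131], [477, 23, 130], [470, 31, 129], [471, 29, 129], [470, 24, 132], [475, 25, 128], [475, 22, 130], [467, 26, 130], [470, 25, 128], [470, 22, 130], [473, 21, 128], [392, -10, 133], [394, -11, 131], [388, -10, 132], [388, -13, 134], [389, -15, 134], [388, -10, 129], [388, -13, 130], [387, -16, 133], [386, -11, 127], [388, -15, 128]]
```

View pics/rect.png

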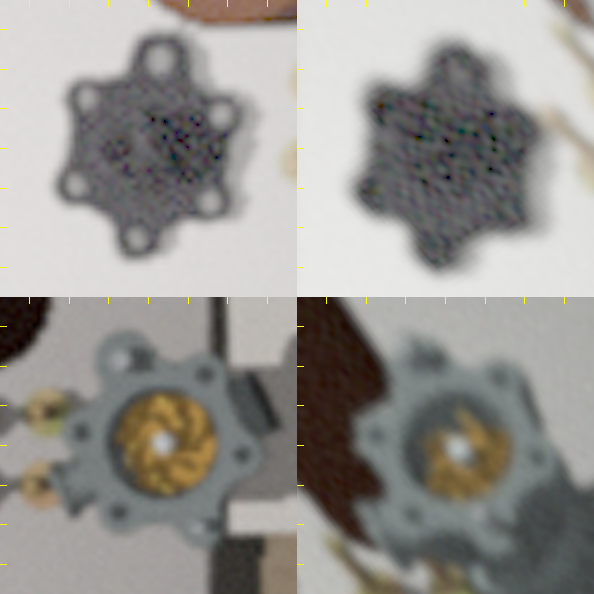

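The rectified view shows the cover's large hole up (rect px 161,60) and the small one at (137,240), so its yaw is about -7.6°. The casing's pins are at (121,61) and about (204,232), so its yaw is about 24.7°. Next: the pitcher and clearances.

Run:
```python
from h import *
for cam in("top","scene"):
    W=np.load(cam+"_w.npy").reshape(-1,3)
    for lo,hi in((60,100),(100,180),(195,225)):
        p=W[(abs(W[:,0]-500)<90)&(abs(W[:,1]-150)<90)&(W[:,2]>lo)&(W[:,2]<hi)]
        if len(p)>5:print(cam,lo,len(p),p[:,:2].min(0).round(),p[:,:2].max(0).round(),np.round(cv2.minEnclosingCircle(p[:,:2].astype(np.float32))[0]),p[:,2].max())
P=cv2.imread("pics/top0.png")
# sub-pixel hole/pin centres in rectified top view
for nm,cx,cy,z in(("hL",457.7,203.7,10),("hS",366.8,215.8,10),("pL",476.5,27.7,132),("pS",393.5,-11,132)):
    o=rect("top",P,cx,cy,z,9,4).astype(float).mean(-1);o-=np.percentile(o,50);o[o<0]=0
    r,q=np.mgrid[:o.shape[0],:o.shape[1]]
    print(nm,cx+9-(o*r).sum()/o.sum()/4,cy+9-(o*q).sum()/o.sum()/4)
s=sense();R=cv2.Rodrigues(np.array(s["eef_rot"]))[0];print(R.round(3),s["t"])
```

```text
top 60 63 [421.  60.] [549. 113.] [485.  82.] 99.80104993040774
top 100 164 [411.  61.] [550. 114.] [480.  78.] 178.92398023197313
top 195 1268 [469.  77.] [563. 171.] [515. 124.] 213.00031040846378
scene 60 311 [466.  78.] [530. 154.] [505. 118.] 99.98235877802064
scene 100 784 [412.  62.] [540. 156.] [473.  90.] 179.94106546008476
scene 195 754 [462.  76.] [558. 169.] [510. 122.] 212.228539040745
hL 457.6454754028076 204.37392859832792
hS 364.25902629608174 216.30109684757883
pL 475.983994943815 29.244594808115924
pS 390.62377507544824 -7.840462453399609
[[-0.941  0.337  0.   ]
 [ 0.337  0.941  0.   ]
 [-0.     0.    -1.   ]] 1.2
```

drive_tool --pt "-0.3 -0.27 0 0 0 0" --pt "-0.56 -0.52 0 0 0 0" --pt "-0.56 -0.52 0 0 0 0" --pt "-0.56 -0.52 0 0 0 0" --pt "-0.56 -0.52 0 0 0 0" --pt "-0.56 -0.52 0 0 0 0" --pt "-0.56 -0.52 0 0 0 0" --pt "-0.56 -0.52 0 0 0 0" --pt "-0.56 -0.52 0 0 0 0" --pt "-0.56 -0.52 0 0 0 0" --pt "-0.56 -0.52 0 0 0 0" --pt "-0.56 -0.52 0 0 0 0" --pt "-0.56 -0.52 0 0 0 0" --pt "-0.56 -0.52 0 0 0 0" --pt "-0.3 -0.2 0 0 0 0" --pt "0 0 0 0 0 0" --jaw 1 --squeeze 16

```text
t: 2.53
tcp_pos: [411.9, 206.5, 238.1]
eef_rot: [0.546, 3.092, -0.0]
wrist_force: [0.4, 0.9, 0.2]
finger_gap: 0.998
finger_force: 0.0
```

drive_tool --pt "0 0 0 0 0 0.5" --pt "0 0 0 0 0 0.9" --pt "0 0 0 0 0 0.9" --pt "0 0 0 0 0 0.9" --pt "0 0 0 0 0 0.9" --pt "0 0 0 0 0 0.9" --pt "0 0 0 0 0 0.9" --pt "0 0 0 0 0 0.9" --pt "0 0 0 0 0 0.9" --pt "0 0 0 0 0 0.28" --pt "0 0 0 0 0 0"

```text
t: 3.45
tcp_pos: [409.5, 210.7, 237.8]
eef_rot: [-1.748, -2.61, -0.0]
wrist_force: [0.4, 0.1, 0.3]
finger_gap: 1.0
finger_force: 0.0
```

```bash
cat >> h.py <<'E'
def todo(x,y,z=None,yaw=None):
    s=sense();R=cv2.Rodrigues(np.array(s["eef_rot"]))[0];p=np.array(s["tcp_pos"])
    t=np.array([x,y,p[2] if z is None else z])
    a=np.degrees(np.arctan2(R[1,1],R[0,1]))
    print("t",s["t"],"tcp",p.round(1),"yawY",a.round(2),"tilt",R[:,2].round(3),"gap",s["finger_gap"],s["finger_force"],np.round(s["wrist_force"],1),"j",np.round(s["joint_pos"],2))
    print("rows total",(R.T@(t-p)/40).round(3), "turn", None if yaw is None else -((yaw-a+90)%180-90)/6)
E
python3 -c "
from h import *
todo(411,209.5,25,22.5)"
```

```text
t 3.45 tcp [409.5 210.7 237.8] yawY 22.4 tilt [ 0.  0. -1.] gap 1.000487681840778 0.0 [0.4 0.1 0.3] j [-0.86  0.16  0.31  1.97 -0.06  1.01 -0.13]
rows total [-0.044  0.021  5.32 ] turn -0.017320222981998274
```

drive_tool --pt "0 0 0.3 0 0 0" --pt "0 0 0.6 0 0 0" --pt "0 0 0.7 0 0 0" --pt "0 0 0.7 0 0 0" --pt "0 0 0.7 0 0 0" --pt "0 0 0.6 0 0 0" --pt "0 0 0.4 0 0 0" --pt "0 0 0 0 0 0" --pt "0 0 0 0 0 0"

```text
t: 4.2
tcp_pos: [409.4, 210.0, 77.5]
eef_rot: [-1.745, -2.611, 0.002]
wrist_force: [-0.4, -0.1, 0.6]
finger_gap: 1.004
finger_force: 0.0
```

Run:
```python
from h import *
todo(411,209.5,26,22.5)
a=[]
for c in("top","scene"):
    p,d=capture(c);o=rect(c,p,411,210,30,75,1.98);a.append(np.clip((o/255.)**(1/2.2)*255,0,255).astype(np.uint8))
cv2.imwrite("pics/pre.png",np.hstack(a))
```

```text
t 4.2 tcp [409.4 210.   77.5] yawY 22.5 tilt [-0.002 -0.001 -1.   ] gap 1.0035631641346245 0.0 [-0.4 -0.1  0.6] j [-0.79  0.4   0.26  2.16 -0.17  0.61 -0.02]
rows total [-0.027  0.034  1.287] turn -0.0005426110314914467
```

View pics/pre.png

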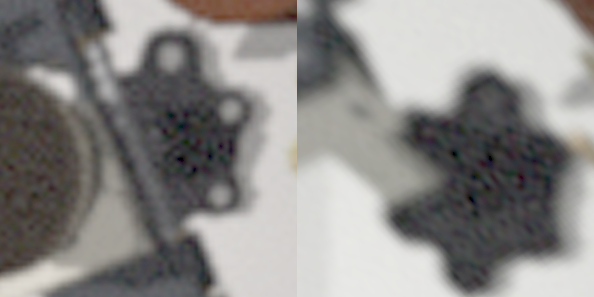

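The gripper straddles the hexagon (left crop, around px 150,150) and the plate hasn't moved. Descending and gripping.

drive_tool --pt "-0.01 0.01 0.2 0 0 0" --pt "-0.01 0.01 0.3 0 0 0" --pt "0 0.01 0.3 0 0 0" --pt "0 0 0.25 0 0 0" --pt "0 0 0.15 0 0 0" --pt "0 0 0.09 0 0 0" --pt "0 0 0 0 0 0" --pt "0 0 0 0 0 0"

```text
t: 4.97
tcp_pos: [411.4, 209.6, 26.3]
eef_rot: [-1.747, -2.611, -0.0]
wrist_force: [-1.1, 0.1, 0.2]
finger_gap: 1.0
finger_force: 0.0
```

drive_tool --pt "0 0 0 0 0 0" --pt "0 0 0 0 0 0" --pt "0 0 0 0 0 0" --pt "0 0 0 0 0 0" --pt "0 0 0 0 0 0" --pt "0 0 0 0 0 0" --pt "0 0 0 0 0 0" --pt "0 0 0 0 0 0" --pt "0 0 0 0 0 0" --pt "0 0 0 0 0 0" --pt "0 0 0 0 0 0" --pt "0 0 0 0 0 0" --jaw -1 --squeeze 14

```text
t: 5.97
tcp_pos: [411.6, 209.7, 26.2]
eef_rot: [1.747, 2.611, 0.001]
wrist_force: [1.0, 0.7, -1.7]
finger_gap: 0.394
finger_force: 14.0
```

The gap is 36 mm, so it's holding across the flats. Lifting.

drive_tool --pt "0 0 -0.08 0 0 0" --pt "0 0 -0.15 0 0 0" --pt "0 0 -0.3 0 0 0" --pt "0 0 -0.45 0 0 0" --pt "0 0 -0.55 0 0 0" --pt "0 0 -0.55 0 0 0" --pt "0 0 -0.55 0 0 0" --pt "0 0 -0.55 0 0 0" --pt "0 0 -0.5 0 0 0" --pt "0 0 -0.5 0 0 0" --pt "0 0 -0.35 0 0 0" --pt "0 0 -0.2 0 0 0" --pt "0 0 -0.07 0 0 0" --pt "0 0 0 0 0 0" --pt "0 0 0 0 0 0"

```text
t: 7.22
tcp_pos: [410.8, 209.3, 217.4]
eef_rot: [-1.747, -2.611, 0.002]
wrist_force: [-0.1, 0.5, -3.3]
finger_gap: 0.392
finger_force: 14.0
```

Run:
```python
from h import *
todo(433.,8,None,54.8)
for c in("top","scene"):
    p,d=capture(c);W=cloud(c,d)
    m=(np.hypot(W[...,0]-411,W[...,1]-210)<66)&(W[...,2]>165)&(W[...,2]<208)
    print(c,m.sum(),np.percentile(W[m][:,2],[5,50,95]))
    A=np.c_[W[m][:,:2]-[411,210],np.ones(m.sum())];print(np.linalg.lstsq(A,W[m][:,2],rcond=None)[0])
```

```text
t 7.2167 tcp [410.8 209.3 217.4] yawY 22.42 tilt [-0.001 -0.001 -1.   ] gap 0.39246540489979 13.999724854220403 [-0.1  0.5 -3.3] j [-0.86  0.19  0.32  2.   -0.07  0.96 -0.11]
rows total [-4.864e+00 -1.407e+00  3.000e-03] turn -5.395944269996231
top 444 [194.43672388 200.57509871 204.02497283]
[-2.55464896e-02  6.88865341e-02  2.02271490e+02]
scene 589 [193.63041966 200.78069239 204.12476294]
[1.08708523e-02 1.59194192e-02 2.00378686e+02]
```

The cover at this height would hit the pitcher's rim (208 mm), so I'll go up another 48 mm before moving across.

drive_tool --pt "0 0 -0.2 0 0 0" --pt "0 0 -0.4 0 0 0" --pt "0 0 -0.4 0 0 0" --pt "0 0 -0.2 0 0 0" --pt "0 0 0 0 0 0"

```text
t: 7.73
tcp_pos: [412.2, 210.1, 267.7]
eef_rot: [1.747, 2.61, 0.004]
wrist_force: [1.0, 1.0, -2.9]
finger_gap: 0.391
finger_force: 14.0
```

drive_tool --pt "-0.1 -0.03 0 0 0 0" --pt "-0.2 -0.06 0 0 0 0" --pt "-0.35 -0.1 0 0 0 0" --pt "-0.4 -0.12 0 0 0 0" --pt "-0.4 -0.12 0 0 0 0" --pt "-0.4 -0.12 0 0 0 0" --pt "-0.4 -0.12 0 0 0 0" --pt "-0.4 -0.12 0 0 0 0" --pt "-0.4 -0.12 0 0 0 0" --pt "-0.4 -0.12 0 0 0 0" --pt "-0.4 -0.11 0 0 0 0" --pt "-0.4 -0.11 0 0 0 0" --pt "-0.35 -0.1 0 0 0 0" --pt "-0.2 -0.06 0 0 0 0" --pt "-0.06 -0.02 0 0 0 0" --pt "0 0 0 0 0 0"

```text
t: 9.07
tcp_pos: [432.2, 7.5, 265.7]
eef_rot: [-1.749, -2.609, 0.001]
wrist_force: [-0.2, 0.4, -2.4]
finger_gap: 0.387
finger_force: 14.0
```

drive_tool --pt "0 0 0 0 0 -0.2" --pt "0 0 0 0 0 -0.4" --pt "0 0 0 0 0 -0.6" --pt "0 0 0 0 0 -0.6" --pt "0 0 0 0 0 -0.6" --pt "0 0 0 0 0 -0.6" --pt "0 0 0 0 0 -0.6" --pt "0 0 0 0 0 -0.6" --pt "0 0 0 0 0 -0.6" --pt "0 0 0 0 0 -0.4" --pt "0 0 0 0 0 -0.2" --pt "0 0 0 0 0 0" --pt "0 0 0 0 0 0"

```text
t: 10.15
tcp_pos: [432.6, 8.6, 266.1]
eef_rot: [-0.949, -2.995, -0.0]
wrist_force: [-0.3, 0.3, -2.9]
finger_gap: 0.388
finger_force: 14.0
```

Run:
```python
from h import *
todo(433.,8,170,54.8)
a=[]
for c in("top","scene"):
    p,d=capture(c);np.save(c+"_d2.npy",d);cv2.imwrite("pics/%s2.png"%c,p)
    o=rect(c,p,433,8,247,90,2.1);a.append(np.clip((o/255.)**(1/2.2)*255,0,255).astype(np.uint8))
    W=cloud(c,d);m=(np.hypot(W[...,0]-433,W[...,1]-8)<66)&(W[...,2]>215)&(W[...,2]<256)
    A=np.c_[W[m][:,:2]-[433,8],np.ones(m.sum())];print(c,m.sum(),W[m].mean(0),np.linalg.lstsq(A,W[m][:,2],rcond=None)[0])
cv2.imwrite("pics/held.png",np.hstack(a))
```

```text
t 10.15 tcp [432.6   8.6 266.1] yawY 54.82 tilt [-0.  0. -1.] gap 0.3881015084323335 13.999685471062548 [-0.3  0.3 -2.9] j [-0.57  0.08  0.47  2.   -0.04  1.08  0.87]
rows total [-0.018 -0.006  2.402] turn 0.0035658634255592383
top 55 [462.04491292 -17.91851152 249.27015514] [-4.82679055e-02  3.09131382e-01  2.58684318e+02]
scene 615 [411.41917368   0.87952932 248.88526197] [1.45414512e-02 1.35541135e-02 2.49295590e+02]
```

View pics/held.png

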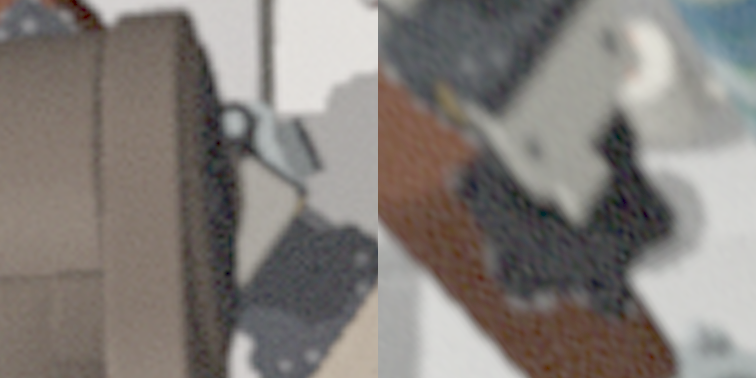

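The top view is mostly hidden by the arm. The scene view shows the cover at about (560,240) in the crop, level (tilt under 1°). I'll lower it to about 18 mm above the pins, then match the cover's outline to the casing's in the scene camera.

drive_tool --pt "0 0 0.1 0 0 0" --pt "0 0 0.25 0 0 0" --pt "0 0 0.35 0 0 0" --pt "0 0 0.4 0 0 0" --pt "0 0 0.4 0 0 0" --pt "0 0 0.35 0 0 0" --pt "0 0 0.25 0 0 0" --pt "0 0 0.1 0 0 0" --pt "0 0 0.05 0 0 0" --pt "0 0 0 0 0 0" --pt "0 0 0 0 0 0"

```text
t: 11.17
tcp_pos: [433.0, 8.1, 176.6]
eef_rot: [0.95, 2.994, 0.001]
wrist_force: [0.6, -0.2, -3.1]
finger_gap: 0.393
finger_force: 14.0
```

Run:
```python
from h import *
todo(433.,8,168,54.8)
g=lambda o:np.clip((o/255.)**(1/2.2)*255,0,255).astype(np.uint8)
a=[];b=[]
for c in("scene","top"):
    p,d=capture(c);W=cloud(c,d);np.save(c+"_w3.npy",W);cv2.imwrite("pics/%s3.png"%c,p)
    m=(np.hypot(W[...,0]-433,W[...,1]-8)<66)&(W[...,2]>143)&(W[...,2]<168)
    A=np.c_[W[m][:,:2]-[433,8],np.ones(m.sum())];print(c,m.sum(),W[m].mean(0).round(1),np.linalg.lstsq(A,W[m][:,2],rcond=None)[0].round(3))
    zt=float(np.median(W[m][:,2]))
    a.append(g(rect(c,p,433,8,zt,75,2)))
    b.append(g(rect(c,cv2.imread("pics/%s0.png"%c),433,8,120,75,2)))
    print(zt)
cv2.imwrite("pics/cmp.png",np.vstack([np.hstack(a),np.hstack(b)]))
```

```text
t 11.1667 tcp [433.    8.1 176.6] yawY 54.81 tilt [ 0.001  0.    -1.   ] gap 0.3932025051990802 13.999781510210596 [ 0.6 -0.2 -3.1] j [-0.53  0.2   0.46  2.13 -0.12  0.84  0.95]
rows total [-0.002 -0.002  0.214] turn 0.0013437449514460316
scene 544 [409.4   1.9 159.5] [1.40000e-02 1.00000e-02 1.59935e+02]
160.10377778577748
top 22 [460.8 -21.2 159.8] [-1.60000e-02 -1.71000e-01  1.55232e+02]
159.61732481441368
```

View pics/cmp.png

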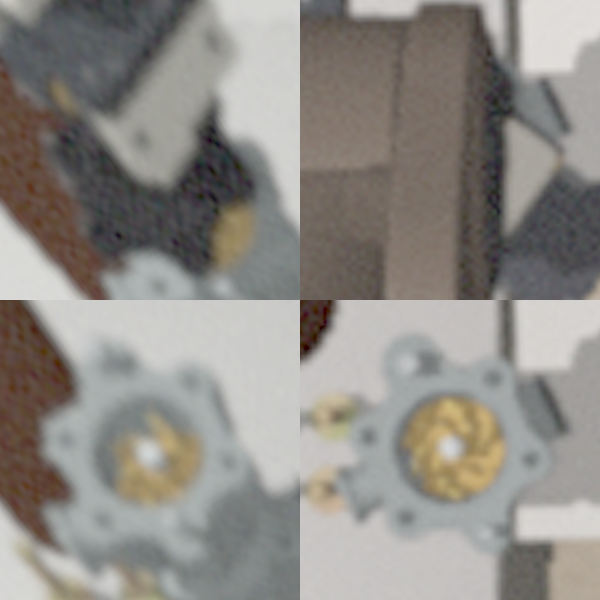

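```bash
cat > reg.py <<'E'
from h import *
from scipy.optimize import minimize
from scipy.ndimage import gaussian_filter,affine_transform
def lab(cam,W,zt,cx=433,cy=8,half=80):
    c=calibration(cam);n=2*half*2
    r,q=np.mgrid[:n,:n].astype(float);X=cx+half-r/2;Y=cy+half-q/2
    K=np.array([[c["fx"],0,c["cx"]],[0,c["fy"],c["cy"]],[0,0,1.]])
    uv=cv2.projectPoints(np.stack([X,Y,np.full_like(X,zt)],-1).reshape(-1,3),np.array(c["rvec"],float),np.array(c["tvec"],float),K,None)[0].reshape(n,n,2).astype(np.float32)
    Z=W[...,2].astype(np.float32)
    L=np.zeros(Z.shape,np.float32);k=np.zeros(Z.shape,np.float32)
    one=abs(Z-zt)<5.5;zero=Z<zt-11;L[one]=1;L[zero]=-1;k[one|zero]=1
    f=lambda A:cv2.remap(A,uv[...,0],uv[...,1],cv2.INTER_LINEAR)
    k=f(k);k=np.where(np.hypot(X-cx,Y-cy)<38,0,k)
    return f(L),(k>.99)*1.
def pose(A,ka,B,kb):
    """(dx,dy,dth) that carries A's shape onto B's, about the window centre, mm world and deg"""
    n=A.shape[0];c0=(n-1)/2
    bl=lambda L,k:gaussian_filter(L*k,3)/np.maximum(gaussian_filter(k,3),1e-3)
    a,b=bl(A,ka),bl(B,kb)
    def cost(v):
        M=cv2.getRotationMatrix2D((c0,c0),v[2],1);M[:,2]+=[-v[1]*2,-v[0]*2]
        a2=cv2.warpAffine(a,M,(n,n));k2=cv2.warpAffine(ka,M,(n,n))*kb
        return (k2*(a2-b)**2).sum()/k2.sum()
    best=min((minimize(cost,[x,y,t],method="Nelder-Mead",options=dict(initial_simplex=np.array([x,y,t])+np.array([[0,0,0],[3,0,0],[0,3,0],[0,0,3]]))) for x in(-4,4) for y in(-4,4) for t in(-3,3)),key=lambda r:r.fun)
    return best.x.round(2),round(best.fun,4)
E
python3 - <<'E'
from reg import *
W0=np.load("scene_w.npy");W3=np.load("scene_w3.npy");T0=np.load("top_w.npy")
C,kc=lab("scene",W0,119.3);D,kd=lab("scene",W3,160.)
T,kt=lab("top",T0,119.3)
print("cover->casing scene",pose(D,kd,C,kc))
print("casing scene->top",pose(C,kc,T,kt))
# cover as it lay: same window size centred on it
for cam,W in(("scene",W0),("top",T0)):
    P,kp=lab(cam,W,10,411,210) 
    for yaw in(32.4,):
        n=P.shape[0];M=cv2.getRotationMatrix2D(((n-1)/2,)*2,yaw,1)
        P2=cv2.warpAffine(P,M,(n,n));k2=(cv2.warpAffine(kp,M,(n,n))>.99)*1.
        # plate only 10 mm high: bench labelled by z<4
        Z=W[...,2]
        print(cam,"lying cover turned ->casing",pose(P2,k2,*( (C,kc) if cam=="scene" else (T,kt))))
viz=lambda L,k:(np.where(k>0,(L+1)*100+55,0)).astype(np.uint8)
cv2.imwrite("pics/lab.png",np.hstack([viz(C,kc),viz(D,kd)]))
E
```

```text
cover->casing scene (array([ 4.53, -0.05, -0.01]), np.float64(0.0036))
casing scene->top (array([3.76, 1.36, 0.62]), np.float64(0.0296))
scene lying cover turned ->casing (array([-0.24,  0.5 , -0.01]), np.float64(0.383))
top lying cover turned ->casing (array([ 1.45, -1.57,  1.51]), np.float64(0.2932))
```

View pics/lab.png

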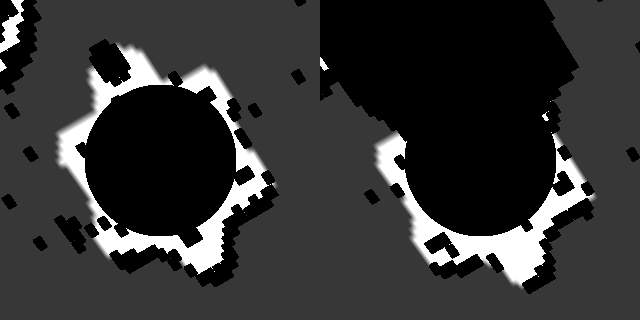

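Left is the casing flange and right is the held cover, and the two outlines match. The cover needs about +4.5 mm in x and no turn (fit residual 0.004). Correcting and lowering a little.

drive_tool --pt "-0.03 0.02 0 0 0 0" --pt "-0.04 0.03 0.02 0 0 0" --pt "-0.02 0.015 0.05 0 0 0" --pt "0 0 0.03 0 0 0" --pt "0 0 0 0 0 0" --pt "0 0 0 0 0 0" --pt "0 0 0 0 0 0"

```text
t: 11.85
tcp_pos: [437.0, 8.1, 172.1]
eef_rot: [-0.95, -2.994, 0.0]
wrist_force: [-1.2, 0.4, -2.3]
finger_gap: 0.395
finger_force: 14.0
```

Run:
```python
from reg import *
todo(437.5,8,168.2,54.8)
W0=np.load("scene_w.npy")
def zmed(W,cx,cy,lo,hi):
    m=(np.hypot(W[...,0]-cx,W[...,1]-cy)<62)&(np.hypot(W[...,0]-cx,W[...,1]-cy)>38)&(W[...,2]>lo)&(W[...,2]<hi);z=W[m][:,2]
    h,e=np.histogram(z,np.arange(lo,hi,.5));k=e[np.convolve(h,np.ones(5),"same").argmax()]+.25;return np.median(z[abs(z-k)<4])
z0=zmed(W0,433,8,110,128);print("flange z",z0)
ws=[]
for i in range(3):
    p,d=capture("scene");W=cloud("scene",d);ws.append(W)
    z=zmed(W,435,8,140,170);D,kd=lab("scene",W,z);C,kc=lab("scene",W0,z0)
    print("plate z",z,"cover->casing",pose(D,kd,C,kc))
cv2.imwrite("pics/scene4.png",p);np.save("scene_w4.npy",W)
p,d=capture("top");cv2.imwrite("pics/top4.png",p)
```

```text
t 11.85 tcp [437.    8.1 172.1] yawY 54.81 tilt [-0. -0. -1.] gap 0.3950975780379254 13.999767998757306 [-1.2  0.4 -2.3] j [-0.53  0.21  0.46  2.12 -0.13  0.83  0.96]
rows total [-0.012  0.006  0.096] turn 0.0022258000487530203
flange z 119.66317094805899
plate z 155.53958437477837 cover->casing (array([ 0.  , -0.94, -1.18]), np.float64(0.0041))
plate z 155.68570544443907 cover->casing (array([-0.41, -1.09, -0.86]), np.float64(0.0036))
plate z 155.6808242395322 cover->casing (array([-0.29, -1.1 , -0.99]), np.float64(0.0037))
```

Run:
```python
from reg import *
import reg
g=lambda o:np.clip((o/255.)**(1/2.2)*255,0,255).astype(np.uint8)
o=[]
for c,x,y in(("top",460,-25),("scene",410,0)):
    for f,z in((4,155.9),(0,120)):
        q=g(rect(c,cv2.imread("pics/%s%d.png"%(c,f)),x,y,z,45,4.4))
        for k in range(-4,5):
            t=int((45+k*10)*4.4);cv2.line(q,(t,0),(t,8),(0,255,255),1);cv2.line(q,(0,t),(8,t),(0,255,255),1)
        o.append(cv2.resize(q,(396,298) if 0 else (300,300)))
cv2.imwrite("pics/cmp4.png",np.vstack([np.hstack(o[:2]),np.hstack(o[2:])]))
# yaw held at 0: fit only the shift, scene
W0=np.load("scene_w.npy")
for nm,z in(("scene_w3.npy",160),("scene_w4.npy",155.7)):
    for dz in(0,.5):
        A,ka=lab("scene",np.load(nm),z+dz);B,kb=lab("scene",W0,119.6)
        n=A.shape[0];bl=lambda L,k:gaussian_filter(L*k,3)/np.maximum(gaussian_filter(k,3),1e-3)
        a,b=bl(A,ka),bl(B,kb)
        def cost(v):
            M=np.float32([[1,0,-v[1]*2],[0,1,-v[0]*2]]);a2=cv2.warpAffine(a,M,(n,n));k2=cv2.warpAffine(ka,M,(n,n))*kb
            return (k2*(a2-b)**2).sum()/k2.sum()
        r=minimize(cost,[1,1],method="Nelder-Mead",options=dict(initial_simplex=[[3,3],[-3,2],[1,-3]]));print(nm,dz,r.x.round(2),round(r.fun,4))
# lying cover, scene vs top, intensity-dark mask centroid of stub tops
for c in("scene","top"):
    W=np.load(c+"_w.npy").reshape(-1,3);m=(np.hypot(W[:,0]-411,W[:,1]-210)<25)&(W[:,2]>40.5)
    (cx,cy),r=cv2.minEnclosingCircle(W[m][:,:2].astype(np.float32));print(c,"stub top",round(cx,1),round(cy,1),round(r,1),W[m].mean(0).round(1))
    for nm,x,y in(("pL",476,28),("pS",393,-11)):
        m=(np.hypot(W[:,0]-x+(2 if c=="scene" else 0),W[:,1]-y)<14)&(W[:,2]>128)&(W[:,2]<137);print(c,nm,W[m].mean(0).round(1),m.sum())
```

```text
scene_w3.npy 0 [ 4.5  -0.49] 0.0036
scene_w3.npy 0.5 [ 4.52 -0.03] 0.0037
scene_w4.npy 0 [ 0.   -0.53] 0.0038
scene_w4.npy 0.5 [ 0.02 -0.5 ] 0.0038
scene stub top 410.4 210.8 15.1 [410.3 211.1  43.2]
scene pL [472.2  26.4 131.2] 15
scene pS [389.3 -12.3 131.9] 8
top stub top 413.0 211.3 13.5 [412.6 211.1  43.3]
top pL [476.4  27.6 131.6] 16
top pS [393.5 -10.9 131.7] 8
```

View pics/cmp4.png

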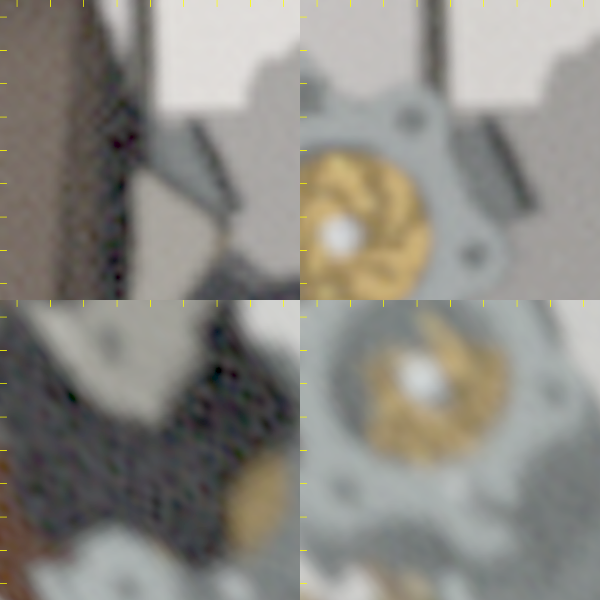

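The scene fit gives a residual shift of (0, -0.5) mm. Pin yaw is 24.9° against 24.8° for the cover, and the offset matches the cover sliding along the closing direction when gripped. Final lowering of about 4 mm.

drive_tool --pt "-0.006 -0.008 0.03 0 0 0" --pt "0 0 0.04 0 0 0" --pt "0 0 0.027 0 0 0" --pt "0 0 0 0 0 0" --pt "0 0 0 0 0 0" --pt "0 0 0 0 0 0" --pt "0 0 0 0 0 0" --pt "0 0 0 0 0 0"

```text
t: 12.72
tcp_pos: [437.1, 7.8, 168.3]
eef_rot: [0.949, 2.995, 0.0]
wrist_force: [-0.1, -0.6, -3.0]
finger_gap: 0.391
finger_force: 14.0
```

Run:
```python
from reg import *
todo(437,7.6,168.2,54.8)
W0=np.load("scene_w.npy");C,kc=lab("scene",W0,119.6)
for i in range(2):
    p,d=capture("scene");W=cloud("scene",d)
    m=(np.hypot(W[...,0]-431,W[...,1]-7)<62)&(W[...,2]>147)&(W[...,2]<157)
    A=np.c_[W[m][:,:2]-[431,7],np.ones(m.sum())];z=np.median(W[m][:,2])
    D,kd=lab("scene",W,z);print(z,np.linalg.lstsq(A,W[m][:,2],rcond=None)[0].round(3),pose(D,kd,C,kc))
m=(np.hypot(W0[...,0]-431,W0[...,1]-7)<62)&(abs(W0[...,2]-119.6)<5)
print("flange",np.median(W0[m][:,2]),np.linalg.lstsq(np.c_[W0[m][:,:2]-[431,7],np.ones(m.sum())],W0[m][:,2],rcond=None)[0].round(3))
for r in cut_out("scene","bolt_1")[:5]:print("bolt",round(r["conf"],2),np.round(r["extent"]))
```

```text
t 12.7167 tcp [437.1   7.8 168.3] yawY 54.82 tilt [ 0.  0. -1.] gap 0.391343028329745 13.999854368594242 [-0.1 -0.6 -3. ] j [-0.52  0.22  0.46  2.13 -0.13  0.82  0.97]
rows total [-0.001 -0.005  0.002] turn 0.003898635531136563
152.109119053346 [7.00000e-03 3.00000e-03 1.52083e+02] (array([ 0.51, -0.  ,  0.  ]), np.float64(0.002))
152.16781220027832 [1.30000e-02 1.00000e-03 1.52294e+02] (array([ 0.52, -0.01, -0.01]), np.float64(0.0026))
flange 119.79920778181395 [ 3.00000e-03 -2.00000e-03  1.19649e+02]
bolt 0.67 [167. 187.   8.  23.]
bolt 0.56 [176. 203.   5.   6.]
```

```bash
python3 -c "
from station import *
print(job_done())"
```

```text
the job is handed in; nothing more can be done
None
```

The job is handed in: the cover is held level at 14 N grip, with its dowel holes above the matching pins to about 0.5 mm by the scene camera and its underside about 10 mm above the pin tips; there was no sign of contact on the way, though I did not separately check that the bolts and other items were unmoved.

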